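# Wedge the rocking chopping block

## Task

The chopping block rocks because the screw foot under its front right corner has seized and hangs clear of the worktop. Push the wooden wedge, thin end first, under that foot until it jams tight, but no further, so that the block stays level and where it is; let go of it, then press down firmly (about 10 N) with the closed fingers on top of the block over that foot to check that it stands firm, and leave the wedge in place. Leave the mortar, salt shaker, olive jar and onion as they stand.

Things in the scene. Friction and masses are not known exactly. Their poses are not given: they have to be found in the camera images.
- chopping_block: Wooden block 270 mm (its x) by 380 mm (its y), 30 mm thick, underside 20 mm and top 50 mm above the worktop. Origin on the worktop under its centre; x points away from the robot, y left, z up. Four round feet 26 mm across, 105 mm from the centre along x and 155 mm along y (30 mm in from the edges); only the front right one is off the worktop. Loose, about 3 kg, level as found; about 9 N down over the bad foot tips it.
- block_corner (a point): Point of the block's top face straight above the centre of the seized foot (x -105, y -155 mm from the block's centre, 50 mm up). The seized foot is a flat disc 26 mm across whose underside hangs 4 to 9 mm above the worktop, how much is not known; it does not yield. Axes as the block.
- wedge: Wooden wedge, loose, 50 g, flat on the worktop right of the block: 140 mm long, 36 mm wide, 17 mm thick at the butt, tapering evenly to 2.5 mm at the thin end (1 in 9.7). Origin at the middle of its underside; x points to the thin end, y across, z up. It passes beneath the block's underside with 3 mm to spare. Once tight, friction holds it when let go.
- wedge_mid (a point): Middle of the wedge, half-way up (4.9 mm above its underside); axes as the wedge.
- wedge_tip (a point): Middle of the thin end, on the underside; axes as the wedge. Pushed level under the foot it meets the disc when the tip is 15 to 60 mm past the disc's near rim, felt as a force rising against the push: 5 to 10 N makes it tight; from about 13 to 22 N on, the block is shoved along or lifted, with little further rise in force.
- mortar: Grey stone mortar, 132 mm across and 85 mm high, with its pestle leaning in it (its end about 145 mm above the mortar's foot), about 1.5 kg, standing on the back left part of the block. Origin at the centre of its underside. To be left alone.
- salt_shaker: Salt shaker, 44 mm across, 90 mm high, on the worktop right of the block, behind the wedge. Origin at the centre of its underside. To be left standing.
- olive_jar: Dark-lidded jar, 65 mm across, 83 mm high, left of the block. Origin at the centre of its underside. To be left standing.
- onion: Red onion, about 82 mm across and high, on the worktop front left of the block. Origin at the centre of its underside. To be left alone.
Mind the look-alikes: they are no part of the job. Of the things that look like the wedge, take the one that is farthest to the robot's left at the start.

How it is judged:
By the outcome, as a careful person would: the job done as asked, in the order asked, and still so for the second after the job is handed in, with the robot touching nothing.
It also fails if it takes over 67 s, if anything falls off the work surface, if the arm or the gripper's body presses on something with over 40 N, if the wrist force passes 120 N, or if a joint passes its speed limit or range.

## Robot

A 6-joint arm with a two-finger parallel gripper is mounted at the origin on a cart in front of the work surface, level with it; the furniture and walls round the work are solid. World frame = base frame: x ahead of the robot, y to its left, z up, the work surface at z = 0. Lengths are in m, angles in degrees, forces in N, time in s.
With the tool pointing down it reaches from about 0.325 to 0.9 m from the base axis. Payload 3.5 kg.
Tool frame: the origin (TCP) lies on the centre line of the jaws, within the pads' length; the fingertips stand 25 mm ahead of it and the grasp point (between the pads) lies 6 mm ahead of it (env.tip_reach is the z of the fingertips in the tool frame, in m); z points along the fingers, y is the line along which they close (so a half turn about z gives the same grasp; the last joint's range is limited). The gripper opens to 85 mm and grips with 20 to 120 N. Pads are 22 mm wide; open, the fingers measure 114 mm over their backs; the gripper's body (76 mm by 85 mm) begins 54 mm behind the grasp point. The pads swing forward as they close: fully open they stand 13 mm farther back than shut.
Start: joints at [-83.159, 15.837, -1.513, 72.651, 0, 84.076], TCP at [0.138, -0.61, 0.256] pointing down, gripper open.
Joint ranges: [-178.77, 178.77], [-48.84, 107.48], [-61.69, 71.31], [-111.58, 123.2], [-90, 87.43], [-180, 180]. Speed limits (degrees/s): [147.25, 147.25, 180, 180, 180, 180].

## Interface

Orientations are given as a 3x3 rotation matrix whose columns are the frame's x, y, z axes.
In Python, from cell import env gives the robot as it stands.
- The arm moves only by the tool step_arm, never from a script. Its argument "series" is a list of rows, each a list of 3 entries, a list of its own where there are three numbers: the gripper command: -1 is fully open, 1 is shut, values between are in proportion, then the shift along the tool's x, y, z scaled (see below), then the turn, a rotation vector about the tool's x, y, z scaled (see below). A call has 1 to 20 rows; each row is the pose to reach, as a shift and turn from the pose commanded when the call began, along the tool's axes at that moment; what a row does not reach only later rows make up. The controller multiplies each number of a shift by 80 mm and each number of a turn by 90 degrees. A row lasts 1/12 s, in which the tool goes at most 41.7 mm and 7.16 degrees, less where a joint would pass 70% of its speed; a pose out of reach is approached as far as the arm can. A call with a number of a shift or a turn outside -1 to 1 is refused whole. A call with a gripper value outside its range is refused whole. The fingers move at their own pace and stop on an object; "force" is the grip in N (left out, the last holds). Time passes only in rows, so rows that repeat a pose let the fingers close. It gives the time, the measured TCP pose, the force, the opening and the grip force at its end, in the units of the state.
- env.observe(): the state, without advancing time (a new reading comes with each control period).
- env.grab_frame(name): name is "side" or "top"; returns a dict with "img" (384x512x3 uint8, red, green, blue), "fx", "fy", "cx", "cy" (pixels), "k1" (the pictures are not rectified: a ray, as slopes to the right and down, at radius r is drawn at 1 + k1 r^2 times it, then the intrinsics apply), "R" (3x3) and "t" (3): a world point X has camera coordinates R X + t. Camera axes: x right, y down, z forward; pixel columns grow to the right and rows downward; lengths in m; the calibration is good to about 2 mm. A picture is of the moment at which its call begins. There is no depth.
- env.finish_job(): hands the job in; it is judged then, once.
The state is a dict: "t": time; "q": joint angles; "joint_vel": joint speeds; "joint_efforts": joint torques, N m; "position": TCP position; "ee_rot": TCP orientation; "wrist_force": force on the tool from outside, world axes, zero at the start; "moment": the same for the moment, N m; "width": opening from 0.0 (shut) to 1.0 (fully open); "gripper_force": force on a finger pad.
Only numpy, scipy, OpenCV 4.12 (cv2) and the standard library are available. Lean on these libraries where they do the work, as an engineer would, in place of code of your own. Each camera call takes 0.05 s, during which the arm holds its last target. There are 200 camera calls.

## Working session

There is one attempt and no reset: what is moved stays moved. The work goes in short steps, Python scripts to look and compute and a tool call to move; the robot and the scene stay as the last step left them, time stands still between calls to the robot, and variables do not carry over. Pictures are saved under pics/ and viewed, at most 10 in all, crops included, and the job is handed in when it is done.

Besides the shell and the picture viewer there is one more tool, called after "Emit:" by a JSON object that holds its "op" and its "data", one argument or row to a line. step_arm: Moves the arm, as the interface text tells. Shifts and turns lie within -1 to 1; 1 stands for 80 mm of shift or 90 degrees of turn. Its arguments: {"type":"object","properties":{"series":{"type":"array","items":{"type":"array"}},"force":{"type":"number"}},"required":["series"]}

```bash
mkdir -p pics; ls
cat > h.py <<'E'
import numpy as np, cv2
from cell import env
def px2w(f,u,v,z):
    K=np.array([[f['fx'],0,f['cx']],[0,f['fy'],f['cy']],[0,0,1.]])
    a,b=(u-f['cx'])/f['fx'],(v-f['cy'])/f['fy']
    x,y=a,b
    for _ in range(20):
        s=1+f['k1']*(x*x+y*y); x,y=a/s,b/s
    R=np.array(f['R']);t=np.array(f['t'])
    d=R.T@np.array([x,y,1]); c=-R.T@t
    return c+d*(z-c[2])/d[2]
def w2px(f,X):
    p=np.array(f['R'])@np.array(X)+np.array(f['t']); x,y=p[:2]/p[2]; s=1+f['k1']*(x*x+y*y)
    return f['fx']*x*s+f['cx'], f['fy']*y*s+f['cy']
def save(f,name,crop=None,k=1):
    im=f['img'][:,:,::-1]
    if crop: u0,v0,u1,v1=crop; im=im[v0:v1,u0:u1]
    cv2.imwrite('pics/'+name,cv2.resize(im,None,fx=k,fy=k,interpolation=cv2.INTER_CUBIC))
E
python3 - <<'E'
from h import *
for n in ('top','side'):
    f=env.grab_frame(n); save(f,n+'0.png',k=1.5)
    print(n,{k:f[k] for k in f if k!='img'}, -np.array(f['R']).T@np.array(f['t']))
print(env.observe())
E
```

```text
pics
top {'fx': 421.4714936602084, 'fy': 421.4714936602084, 'cx': 250.62167677495233, 'cy': 189.65526431060698, 'k1': -0.058408706627375975, 'R': array([[-0.0204164 , -0.9995495 , -0.02199949],
       [-0.99313647,  0.02281023, -0.1147155 ],
       [ 0.11516563,  0.01950642, -0.99315476]]), 't': array([-0.05182185,  0.50341378,  1.65730389])} [ 0.30803611 -0.09560955  1.70256855]
side {'fx': 452.59010710693286, 'fy': 452.59010710693286, 'cx': 256.9501751784986, 'cy': 195.24883672813215, 'k1': -0.025371397939165728, 'R': array([[ 9.40742677e-01, -3.39121236e-01,  4.65246098e-05],
       [-1.38278438e-01, -3.83717953e-01, -9.13038666e-01],
       [ 3.09648654e-01,  8.58928006e-01, -4.07873009e-01]]), 't': array([-0.51340449,  0.0875659 ,  1.64644028])} [-0.01472803 -1.55467943  0.75151349]
{'t': 0.1, 'q': array([-8.31583998e+01,  1.58762623e+01, -1.58897298e+00,  7.26500065e+01,
       -5.96334532e-04,  8.40756071e+01]), 'joint_vel': array([ 0.05419862, -0.0635264 ,  0.06642491,  0.04179104, -0.07176488,
       -0.01815534]), 'joint_efforts': array([-2.89441550e-05, -4.46705461e+01,  2.96129483e+01,  8.47041432e-03,
       -1.19190513e-04,  8.59785928e-06]), 'position': array([ 0.1380166 , -0.60891218,  0.25525417]), 'ee_rot': array([[ 9.75280701e-01,  2.20969437e-01, -2.49935543e-04],
       [ 2.20969490e-01, -9.75278679e-01,  1.99578626e-03],
       [ 1.97250961e-04, -2.00167995e-03, -9.99997977e-01]]), 'wrist_force': array([ 0.52578864,  0.12673043, -0.77161455]), 'moment': array([ 0.05265471,  0.03984896, -0.02506383]), 'gripper_force': 0.0, 'width': 1.0017719868908848}
```

View pics/top0.png

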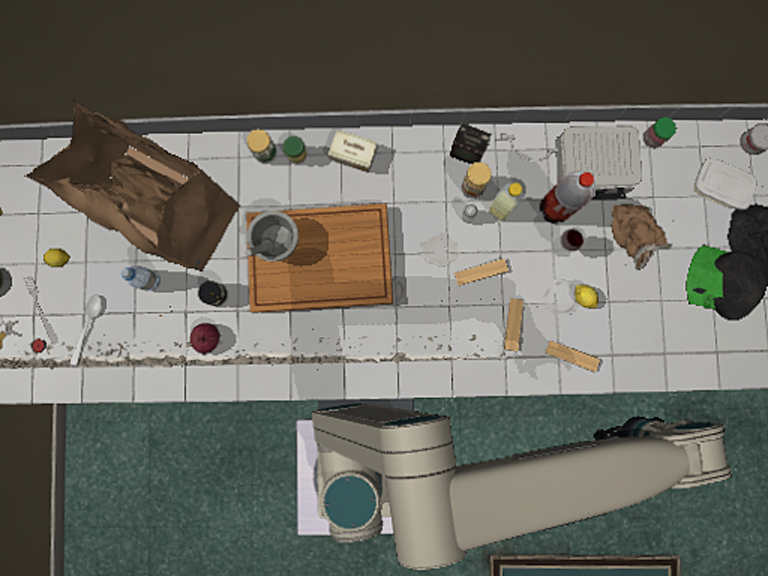

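View pics/side0.png

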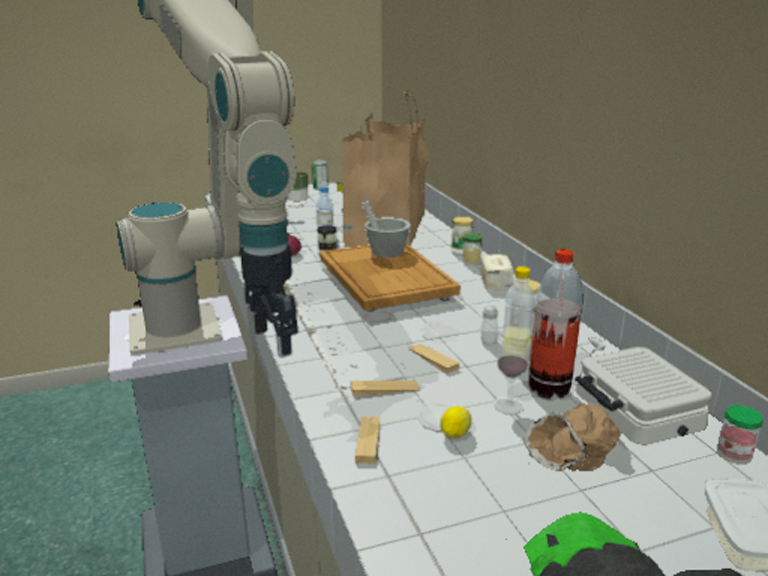

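The overhead view shows the block at about (320,257), three wedges near (482,272), (514,324) and (573,355), and the shaker at (470,211). The target is the leftmost wedge, at (482,272). I'll zoom in for its ends and the block corners.

Run:
```python
from h import *
f=env.grab_frame('top'); g=env.grab_frame('side')
a=cv2.resize(f['img'][125:215,150:350],None,fx=4,fy=4,interpolation=cv2.INTER_CUBIC)[:,:,::-1]
b=cv2.resize(g['img'][215:260,230:330],None,fx=5,fy=5,interpolation=cv2.INTER_CUBIC)[:,:,::-1]
c=np.zeros((600,800,3),np.uint8); c[:360]=a; c[365:590,:500]=b
cv2.imwrite('pics/z1.png',c)
```

```text
(no output)
```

View pics/z1.png

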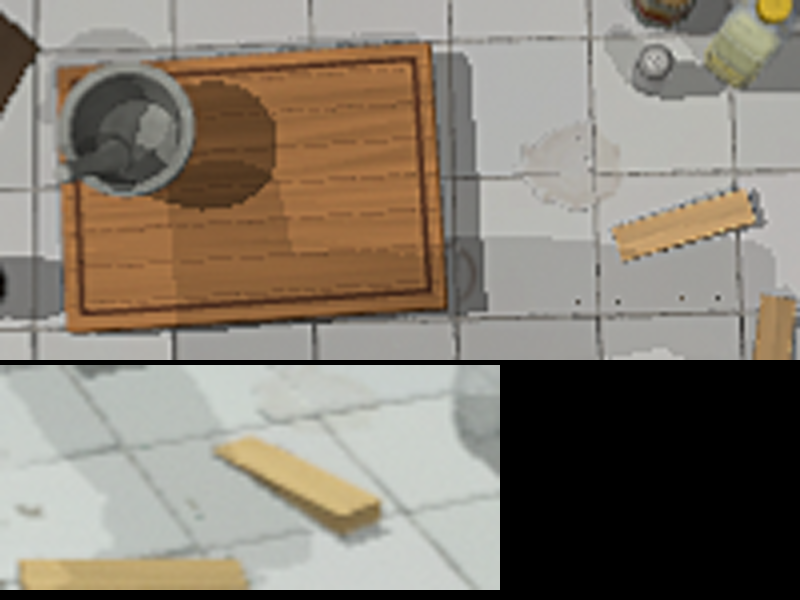

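The thin end points left, toward the block: crop corners (613,230) and (623,262). The butt is on the right: (748,190) and (758,222). The block's top corners are (430,42), (447,308), (70,332) and (58,70).

Run:
```python
from h import *
f=env.grab_frame('top'); g=env.grab_frame('side')
P=lambda x,y,z: px2w(f,150+(x+.5)/4-.5,125+(y+.5)/4-.5,z)[:2]
S=lambda x,y,z: px2w(g,230+(x+.5)/5-.5,215+(y-365+.5)/5-.5,z)[:2]
br,fr,fl,bl=[P(*p,.05) for p in((430,42),(447,308),(70,332),(58,70))]
print('block',br,fr,fl,bl)
c=(br+fr+fl+bl)/4; ex=(br-fr+bl-fl); yaw=np.degrees(np.arctan2(ex[1],ex[0])); ey=(bl-br+fl-fr);yaw2=np.degrees(np.arctan2(-ey[0],ey[1]))
print(c,yaw,yaw2,np.linalg.norm(ex)/2,np.linalg.norm(ey)/2)
y=np.radians((yaw+yaw2)/2);R=np.array([[np.cos(y),-np.sin(y)],[np.sin(y),np.cos(y)]])
print('foot',c+R@[-.105,-.155], fr+R@[.03,.035])
t1,t2,b1,b2=P(613,230,.0025),P(623,262,.0025),P(748,190,.017),P(758,222,.017)
print('tip',(t1+t2)/2,'butt',(b1+b2)/2,np.linalg.norm(t1+t2-b1-b2)/2,np.linalg.norm(b1-b2))
d=(t1+t2-b1-b2);print('dir',np.degrees(np.arctan2(d[1],d[0])))
print('side tips',S(214,452,.002),S(250,436,.0025),'butt top',S(382,497,.017),S(333,520,.017))
print('shaker top',P(655,60,.09))
print('jaw widths',env.observe()['q'])
```

```text
block [ 0.71917096 -0.09372865] [ 0.45131326 -0.10447788] [0.43571735 0.26856497] [0.70054389 0.28164134]
[0.57668636 0.08799995] 2.5609861492506854 2.6181642201392754 0.26660840027647353 0.37459745336543543
foot [ 0.47879668 -0.0715858 ] [ 0.47970128 -0.06815819]
tip [ 0.51462464 -0.27961176] butt [ 0.55035695 -0.41556682] 0.1405723118096003 0.03392902995498561
dir 104.72569353817877
side tips [ 0.49923261 -0.28557621] [ 0.53097945 -0.27342789] butt top [ 0.5692123  -0.40442298] [ 0.52716054 -0.42040354]
shaker top [ 0.68584734 -0.31276709]
jaw widths [-8.31592352e+01  1.58532123e+01 -1.54217759e+00  7.26509500e+01
  3.00114581e-04  8.40764886e+01]
```

Emit:
{"op": "step_arm", "data": {
  "series": [
    [-0.18,[1,-0.28,0.3],[0,0,0]],
    [-0.18,[1,-0.28,0.3],[0,0,0]],
    [-0.18,[1,-0.28,0.3],[0,0,0]],
    [-0.18,[1,-0.28,0.3],[0,0,0]]
  ],
  "force": 30
}}

```text
t: 0.63
position: [0.2126, -0.5681, 0.2312]
ee_rot: [[0.975, 0.224, -0.001], [0.224, -0.975, 0.002], [-0.0, -0.003, -1.0]]
wrist_force: [0.3, 0.0, 1.4]
width: 0.59
gripper_force: 0.0
```

Emit:
{"op": "step_arm", "data": {
  "series": [
    [-0.18,[1,-0.28,0.3],[0,0,0]],
    [-0.18,[1,-0.28,0.3],[0,0,0]],
    [-0.18,[1,-0.28,0.3],[0,0,0]],
    [-0.18,[1,-0.28,0.3],[0,0,0]]
  ]
}}

```text
t: 0.97
position: [0.2849, -0.5298, 0.2078]
ee_rot: [[0.975, 0.223, -0.001], [0.223, -0.975, 0.001], [-0.001, -0.001, -1.0]]
wrist_force: [-0.1, -0.2, 1.0]
width: 0.592
gripper_force: 0.0
```

Emit:
{"op": "step_arm", "data": {
  "series": [
    [-0.18,[1,-0.28,0.3],[0,0,0]],
    [-0.18,[1,-0.28,0.3],[0,0,0]],
    [-0.18,[1,-0.28,0.3],[0,0,0]],
    [-0.18,[1,-0.28,0.3],[0,0,0]]
  ]
}}

```text
t: 1.3
position: [0.3575, -0.4911, 0.1841]
ee_rot: [[0.975, 0.222, -0.001], [0.222, -0.975, -0.0], [-0.001, -0.0, -1.0]]
wrist_force: [-0.6, 0.2, -0.1]
width: 0.59
gripper_force: 0.0
```

Emit:
{"op": "step_arm", "data": {
  "series": [
    [-0.18,[1,-0.28,0.3],[0,0,0]],
    [-0.18,[1,-0.28,0.3],[0,0,0]],
    [-0.18,[1,-0.28,0.3],[0,0,0]],
    [-0.18,[1,-0.28,0.3],[0,0,0]]
  ]
}}

```text
t: 1.63
position: [0.4303, -0.4521, 0.1603]
ee_rot: [[0.975, 0.222, -0.001], [0.222, -0.975, -0.001], [-0.001, 0.0, -1.0]]
wrist_force: [-0.1, -0.8, 0.3]
width: 0.587
gripper_force: 0.0
```

Emit:
{"op": "step_arm", "data": {
  "series": [
    [-0.18,[1,-0.28,0.3],[0,0,0]],
    [-0.18,[1,-0.28,0.3],[0,0,0]],
    [-0.18,[1,-0.28,0.3],[0,0,0]],
    [-0.18,[1,-0.28,0.3],[0,0,0]]
  ]
}}

```text
t: 1.97
position: [0.5032, -0.4129, 0.1364]
ee_rot: [[0.975, 0.221, -0.001], [0.221, -0.975, -0.001], [-0.001, 0.001, -1.0]]
wrist_force: [-0.4, 0.1, 0.9]
width: 0.586
gripper_force: 0.0
```

Emit:
{"op": "step_arm", "data": {
  "series": [
    [-0.18,[0.5,-0.13,0.2],[0,0,-1]],
    [-0.18,[0.5,-0.13,0.2],[0,0,-1]],
    [-0.18,[0.5,-0.13,0.2],[0,0,-1]],
    [-0.18,[0.5,-0.13,0.2],[0,0,-1]],
    [-0.18,[0.5,-0.13,0.2],[0,0,-1]],
    [-0.18,[0.5,-0.13,0.2],[0,0,-1]],
    [-0.18,[0.5,-0.13,0.2],[0,0,-1]],
    [-0.18,[0.5,-0.13,0.2],[0,0,-1]],
    [-0.18,[0.5,-0.13,0.2],[0,0,-1]],
    [-0.18,[0.5,-0.13,0.2],[0,0,-1]],
    [-0.18,[0.5,-0.13,0.2],[0,0,-1]],
    [-0.18,[0.5,-0.13,0.2],[0,0,-1]],
    [-0.18,[0.5,-0.13,0.2],[0,0,-1]],
    [-0.18,[0.5,-0.13,0.2],[0,0,-1]],
    [-0.18,[0.5,-0.13,0.2],[0,0,-1]]
  ]
}}

```text
t: 3.22
position: [0.5388, -0.3953, 0.1214]
ee_rot: [[-0.216, 0.976, 0.0], [0.976, 0.216, -0.002], [-0.002, 0.0, -1.0]]
wrist_force: [-0.4, -0.1, -0.0]
width: 0.59
gripper_force: 0.0
```

Emit:
{"op": "step_arm", "data": {
  "series": [
    [-0.18,[0.04,0.06,0.5],[0,0,-0.022]],
    [-0.18,[0.04,0.06,0.93],[0,0,-0.022]],
    [-0.18,[0.04,0.06,0.93],[0,0,-0.022]],
    [-0.18,[0.04,0.06,0.93],[0,0,-0.022]],
    [-0.18,[0.04,0.06,0.93],[0,0,-0.022]]
  ]
}}

```text
t: 3.63
position: [0.5444, -0.39, 0.0474]
ee_rot: [[-0.253, 0.967, 0.001], [0.967, 0.253, -0.001], [-0.002, 0.001, -1.0]]
wrist_force: [0.1, -0.6, 1.4]
width: 0.588
gripper_force: 0.0
```

Run:
```python
from h import *
f=env.grab_frame('top'); g=env.grab_frame('side')
a=cv2.resize(f['img'][150:210,270:370],None,fx=5,fy=5,interpolation=cv2.INTER_CUBIC)[:,:,::-1]
b=cv2.resize(g['img'][200:260,230:330],None,fx=5,fy=5,interpolation=cv2.INTER_CUBIC)[:,:,::-1]
cv2.imwrite('pics/z2.png',np.vstack([a,b])[:600])
print(env.observe()['position'],env.observe()['q'],env.tip_reach)
```

```text
[ 0.54561227 -0.39061631  0.04880563] [-4.11122352e+01  2.95454584e+01 -8.31606048e+00  5.18613311e+01
 -8.50621349e-03  3.41938146e+01] 0.025
```

View pics/z2.png

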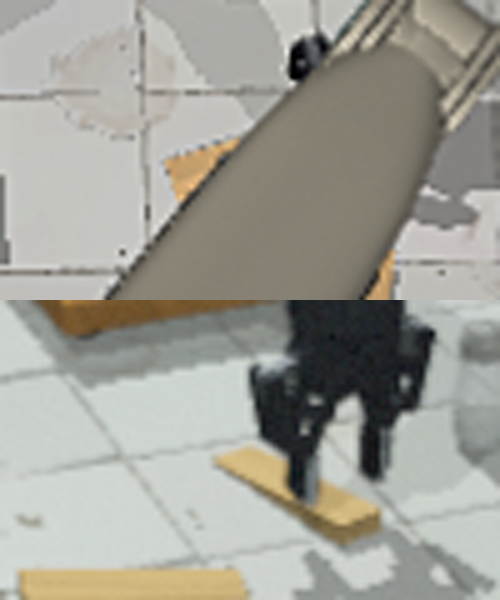

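The side crop shows the fingertips at about (305,498) and (375,480), straddling the wedge near its butt. I'll check the centring numerically.

Run:
```python
from h import *
g=env.grab_frame('side'); o=env.observe()
for z in(.02,.026):
    A=px2w(g,230+303/5,200+198/5,z);B=px2w(g,230+375/5,200+180/5,z); print(z,A,B,(A+B)/2,np.linalg.norm(A-B))
R=np.array(o['ee_rot']);p=np.array(o['position'])
for s in(-.03,.03):
    u,v=w2px(g,p+R@[0,s,.022]); print('exp tip crop',(u-230)*5,(v-200)*5+300)
for s in(-.018,.018): # wedge sides expected
  for xx in (-.07,.07):
    zz=.017 if xx<0 else .0025
    m=np.array([.532,-.347,0]);d=np.array([np.cos(np.radians(104.5)),np.sin(np.radians(104.5)),0]);n=np.array([-d[1],d[0],0])
    u,v=w2px(g,m+d*xx+n*s+[0,0,zz]); print('wedge',xx,s,(u-230)*5,(v-200)*5+300)
```

```text
0.02 [ 0.52365791 -0.38383701  0.02      ] [ 0.57797755 -0.37806301  0.02      ] [ 0.55081773 -0.38095001  0.02      ] 0.05462566041035557
0.026 [ 0.51924197 -0.39344046  0.026     ] [ 0.57311608 -0.38771382  0.026     ] [ 0.54617903 -0.39057714  0.026     ] 0.054177611307237604
exp tip crop 302.41003241303076 501.1550222818188
exp tip crop 374.2071342184096 475.0857432613576
wedge -0.07 -0.018 380.73176302104457 509.839331225256
wedge 0.07 -0.018 249.9350606631171 444.618813617233
wedge -0.07 0.018 337.3386362894246 525.8162794208414
wedge 0.07 0.018 208.06756048558043 458.6672995519251
```

Emit:
{"op": "step_arm", "data": {
  "series": [
    [-0.18,[0,-0.025,0.15],[0,0,0]],
    [-0.18,[0,-0.025,0.26],[0,0,0]],
    [-0.18,[0,-0.025,0.26],[0,0,0]],
    [-0.18,[0,-0.025,0.26],[0,0,0]]
  ]
}}

```text
t: 4.12
position: [0.5412, -0.3884, 0.0238]
ee_rot: [[-0.254, 0.967, -0.002], [0.967, 0.254, 0.002], [0.002, -0.002, -1.0]]
wrist_force: [0.2, -0.3, -0.3]
width: 0.588
gripper_force: 0.0
```

Emit:
{"op": "step_arm", "data": {
  "series": [
    [1,[0,0,0],[0,0,0]],
    [1,[0,0,0],[0,0,0]],
    [1,[0,0,0],[0,0,0]],
    [1,[0,0,0],[0,0,0]],
    [1,[0,0,0],[0,0,0]],
    [1,[0,0,0],[0,0,0]]
  ],
  "force": 30
}}

```text
t: 4.62
position: [0.5422, -0.3893, 0.0252]
ee_rot: [[-0.255, 0.967, 0.0], [0.967, 0.255, -0.0], [-0.0, 0.0, -1.0]]
wrist_force: [-0.1, -0.5, -0.2]
width: 0.414
gripper_force: 29.8
```

Run:
```python
from h import *
o=env.observe();print({k:o[k] for k in('t','position','wrist_force','moment','width','gripper_force')})
```

```text
{'t': 4.6167, 'position': array([ 0.54224103, -0.38930399,  0.02518494]), 'wrist_force': array([-0.0978854 , -0.46618307, -0.20203331]), 'moment': array([ 0.00760397, -0.0224912 , -0.01990471]), 'width': 0.4138080777849364, 'gripper_force': 29.770092530816328}
```

Emit:
{"op": "step_arm", "data": {
  "series": [
    [1,[0,0,-0.05],[0,0,0]],
    [1,[0.4,-0.04,-0.05],[0,0,0]],
    [1,[0.8,-0.09,-0.05],[0,0,0]],
    [1,[1,-0.11,-0.05],[0,0,0]],
    [1,[1,-0.11,-0.05],[0,0,0]]
  ]
}}

```text
t: 5.03
position: [0.5104, -0.3098, 0.0284]
ee_rot: [[-0.257, 0.967, -0.004], [0.967, 0.257, 0.004], [0.005, -0.003, -1.0]]
wrist_force: [-0.2, -0.5, -0.4]
width: 0.416
gripper_force: 29.7
```

Emit:
{"op": "step_arm", "data": {
  "series": [
    [1,[0.4,-0.04,0],[0,0,0.07]],
    [1,[0.8,-0.09,0],[0,0,0.136]],
    [1,[0.94,-0.107,0],[0,0,0.136]],
    [1,[0.94,-0.107,0],[0,0,0.136]],
    [1,[0.94,-0.107,0],[0,0,0.136]],
    [1,[0.94,-0.107,0],[0,0,0.136]]
  ]
}}

```text
t: 5.53
position: [0.4876, -0.2454, 0.0299]
ee_rot: [[-0.044, 0.999, 0.003], [0.999, 0.044, -0.002], [-0.002, 0.002, -1.0]]
wrist_force: [-0.0, -0.5, 0.7]
width: 0.413
gripper_force: 29.8
```

Run:
```python
from h import *
f=env.grab_frame('top'); g=env.grab_frame('side')
a=cv2.resize(f['img'][150:225,240:340],None,fx=4,fy=4,interpolation=cv2.INTER_CUBIC)[:,:,::-1]
b=cv2.resize(g['img'][165:240,200:300],None,fx=8,fy=8,interpolation=cv2.INTER_CUBIC)[:,:,::-1]
cv2.imwrite('pics/z3.png',b)
cv2.imwrite('pics/z3t.png',a)
o=env.observe();print({k:o[k] for k in('t','position','ee_rot','wrist_force','width')})
```

```text
{'t': 5.6333, 'position': array([ 0.48734585, -0.24538935,  0.02964999]), 'ee_rot': array([[-0.04321548,  0.99906388,  0.00194766],
       [ 0.99906434,  0.04321864, -0.00161043],
       [-0.0016931 ,  0.00187625, -0.99999681]]), 'wrist_force': array([-0.08568185, -0.37233626, -0.40740783]), 'width': 0.41499026357047886}
```

View pics/z3.png

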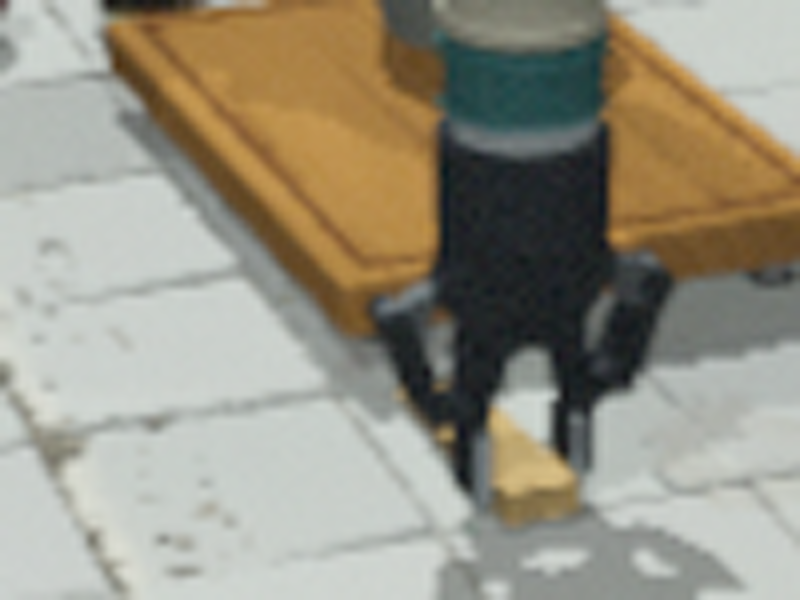

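View pics/z3t.png

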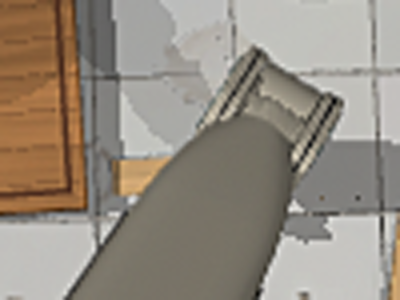

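The top crop shows the thin end's corners at about (118,160) and (121,194). The block's right edge runs from (74,0) to its front corner at (85,209). The side crop shows the wedge gripped at its butt.

Run:
```python
from h import *
f=env.grab_frame('top'); 
P=lambda x,y,z: px2w(f,240+(x+.5)/4-.5,150+(y+.5)/4-.5,z)[:2]
a,b=P(118,160,.0065),P(121,194,.0065);print(a,b,(a+b)/2)
fr=P(85,209,.05);e=P(74,0,.05);print(fr,e)
y=np.radians(2.6);ex=np.array([np.cos(y),np.sin(y)]);ey=np.array([-ex[1],ex[0]])
foot=fr+.03*ex+.035*ey;print('foot',foot); d=foot-(a+b)/2;print('rel along',d@ey,'across',d@ex)
```

```text
[ 0.50311404 -0.13720818] [ 0.46849545 -0.13935719] [ 0.48580474 -0.13828269]
[ 0.45037095 -0.1024894 ] [ 0.65982394 -0.09639258]
foot [ 0.47875236 -0.06616454]
rel along 0.07236382254790394 across -0.0037736265431153864
```

Emit:
{"op": "step_arm", "data": {
  "series": [
    [1,[0,-0.038,0],[0,0,0]],
    [1,[0,-0.038,0],[0,0,0]],
    [1,[0,-0.038,0.05],[0,0,0]],
    [1,[0,-0.038,0.05],[0,0,0]],
    [1,[0,-0.038,0.05],[0,0,0]]
  ]
}}

```text
t: 6.1
position: [0.4831, -0.2441, 0.0251]
ee_rot: [[-0.043, 0.999, 0.0], [0.999, 0.043, -0.0], [-0.0, 0.0, -1.0]]
wrist_force: [-0.5, 0.6, 0.9]
width: 0.415
gripper_force: 29.9
```

Emit:
{"op": "step_arm", "data": {
  "series": [
    [1,[0.2,0,0],[0,0,0]],
    [1,[0.4,0,0],[0,0,0]],
    [1,[0.6,0,0],[0,0,0]],
    [1,[0.75,0,0],[0,0,0]],
    [1,[0.75,0,0],[0,0,0]],
    [1,[0.75,0,0],[0,0,0]]
  ]
}}

```text
t: 6.6
position: [0.48, -0.1825, 0.0251]
ee_rot: [[-0.045, 0.999, -0.0], [0.999, 0.045, 0.001], [0.001, -0.0, -1.0]]
wrist_force: [-0.4, 0.6, -0.0]
width: 0.413
gripper_force: 29.9
```

Emit:
{"op": "step_arm", "data": {
  "series": [
    [1,[0.04,0,0],[0,0,0]],
    [1,[0.04,0,0],[0,0,0]],
    [1,[0.04,0,0],[0,0,0]]
  ]
}}

```text
t: 6.85
position: [0.4802, -0.1807, 0.0251]
ee_rot: [[-0.043, 0.999, 0.0], [0.999, 0.043, 0.001], [0.001, 0.0, -1.0]]
wrist_force: [0.2, 0.6, 1.5]
width: 0.414
gripper_force: 29.9
```

Emit:
{"op": "step_arm", "data": {
  "series": [
    [1,[0.04,0,0],[0,0,0]],
    [1,[0.04,0,0],[0,0,0]],
    [1,[0.04,0,0],[0,0,0]]
  ]
}}

```text
t: 7.1
position: [0.4801, -0.1776, 0.0251]
ee_rot: [[-0.043, 0.999, 0.0], [0.999, 0.043, -0.0], [-0.0, 0.0, -1.0]]
wrist_force: [-0.0, -0.2, 0.3]
width: 0.416
gripper_force: 29.9
```

Emit:
{"op": "step_arm", "data": {
  "series": [
    [1,[0.04,0,0],[0,0,0]],
    [1,[0.04,0,0],[0,0,0]],
    [1,[0.04,0,0],[0,0,0]]
  ]
}}

```text
t: 7.35
position: [0.4798, -0.174, 0.0251]
ee_rot: [[-0.044, 0.999, -0.0], [0.999, 0.044, 0.0], [0.0, -0.0, -1.0]]
wrist_force: [0.2, 0.9, 0.6]
width: 0.414
gripper_force: 29.9
```

Emit:
{"op": "step_arm", "data": {
  "series": [
    [1,[0.04,0,0],[0,0,0]],
    [1,[0.04,0,0],[0,0,0]],
    [1,[0.04,0,0],[0,0,0]]
  ]
}}

```text
t: 7.6
position: [0.4796, -0.1706, 0.0251]
ee_rot: [[-0.044, 0.999, -0.0], [0.999, 0.044, 0.0], [0.001, -0.0, -1.0]]
wrist_force: [0.4, 0.6, 0.1]
width: 0.412
gripper_force: 29.9
```

Emit:
{"op": "step_arm", "data": {
  "series": [
    [1,[0.04,0,0],[0,0,0]],
    [1,[0.04,0,0],[0,0,0]],
    [1,[0.04,0,0],[0,0,0]]
  ]
}}

```text
t: 7.85
position: [0.4794, -0.1674, 0.0251]
ee_rot: [[-0.044, 0.999, -0.0], [0.999, 0.044, 0.001], [0.001, -0.0, -1.0]]
wrist_force: [0.1, 0.2, 1.0]
width: 0.416
gripper_force: 29.9
```

Emit:
{"op": "step_arm", "data": {
  "series": [
    [1,[0.04,0,0],[0,0,0]],
    [1,[0.04,0,0],[0,0,0]],
    [1,[0.04,0,0],[0,0,0]]
  ]
}}

```text
t: 8.1
position: [0.4793, -0.1643, 0.0251]
ee_rot: [[-0.044, 0.999, -0.0], [0.999, 0.044, 0.0], [0.0, -0.0, -1.0]]
wrist_force: [-0.0, 0.9, 0.7]
width: 0.413
gripper_force: 29.9
```

Emit:
{"op": "step_arm", "data": {
  "series": [
    [1,[0.04,0,0],[0,0,0]],
    [1,[0.04,0,0],[0,0,0]],
    [1,[0.04,0,0],[0,0,0]]
  ]
}}

```text
t: 8.35
position: [0.4792, -0.1611, 0.0251]
ee_rot: [[-0.044, 0.999, -0.0], [0.999, 0.044, 0.0], [0.0, -0.0, -1.0]]
wrist_force: [-0.4, 0.3, 0.5]
width: 0.415
gripper_force: 29.9
```

Emit:
{"op": "step_arm", "data": {
  "series": [
    [1,[0.04,0,0],[0,0,0]],
    [1,[0.04,0,0],[0,0,0]],
    [1,[0.04,0,0],[0,0,0]]
  ]
}}

```text
t: 8.6
position: [0.479, -0.1579, 0.0251]
ee_rot: [[-0.044, 0.999, -0.0], [0.999, 0.044, 0.0], [0.0, -0.0, -1.0]]
wrist_force: [0.3, 0.7, -0.0]
width: 0.418
gripper_force: 29.9
```

Emit:
{"op": "step_arm", "data": {
  "series": [
    [1,[0.04,0,0],[0,0,0]],
    [1,[0.04,0,0],[0,0,0]],
    [1,[0.04,0,0],[0,0,0]]
  ]
}}

```text
t: 8.85
position: [0.4789, -0.1548, 0.0251]
ee_rot: [[-0.044, 0.999, -0.0], [0.999, 0.044, 0.0], [0.0, -0.0, -1.0]]
wrist_force: [0.0, 0.7, 1.4]
width: 0.412
gripper_force: 29.9
```

Emit:
{"op": "step_arm", "data": {
  "series": [
    [1,[0.04,0,0],[0,0,0]],
    [1,[0.04,0,0],[0,0,0]],
    [1,[0.04,0,0],[0,0,0]]
  ]
}}

```text
t: 9.1
position: [0.4788, -0.1516, 0.0251]
ee_rot: [[-0.044, 0.999, -0.0], [0.999, 0.044, 0.0], [0.0, -0.0, -1.0]]
wrist_force: [-0.3, 1.0, 0.6]
width: 0.418
gripper_force: 29.8
```

Emit:
{"op": "step_arm", "data": {
  "series": [
    [1,[0.04,0,0],[0,0,0]],
    [1,[0.04,0,0],[0,0,0]],
    [1,[0.04,0,0],[0,0,0]]
  ]
}}

```text
t: 9.35
position: [0.4788, -0.1487, 0.0251]
ee_rot: [[-0.044, 0.999, 0.0], [0.999, 0.044, -0.001], [-0.001, 0.0, -1.0]]
wrist_force: [0.1, -0.6, -1.1]
width: 0.408
gripper_force: 30.0
```

Emit:
{"op": "step_arm", "data": {
  "series": [
    [1,[0.015,0,0],[0,0,0]],
    [1,[0.015,0,0],[0,0,0]],
    [1,[0.015,0,0],[0,0,0]]
  ]
}}

```text
t: 9.6
position: [0.4788, -0.1484, 0.0252]
ee_rot: [[-0.043, 0.999, -0.0], [0.999, 0.043, -0.002], [-0.002, -0.0, -1.0]]
wrist_force: [-0.9, -4.7, -2.2]
width: 0.409
gripper_force: 29.8
```

Emit:
{"op": "step_arm", "data": {
  "series": [
    [1,[0.008,0,0],[0,0,0]],
    [1,[0.008,0,0],[0,0,0]],
    [1,[0.008,0,0],[0,0,0]]
  ]
}}

```text
t: 9.85
position: [0.4788, -0.1481, 0.0252]
ee_rot: [[-0.043, 0.999, 0.0], [0.999, 0.043, -0.003], [-0.003, -0.0, -1.0]]
wrist_force: [0.7, -6.8, -2.8]
width: 0.412
gripper_force: 29.8
```

Emit:
{"op": "step_arm", "data": {
  "series": [
    [1,[0.006,0,0],[0,0,0]],
    [1,[0.006,0,0],[0,0,0]],
    [1,[0.006,0,0],[0,0,0]]
  ]
}}

```text
t: 10.1
position: [0.4788, -0.148, 0.0252]
ee_rot: [[-0.043, 0.999, -0.0], [0.999, 0.043, -0.004], [-0.004, -0.0, -1.0]]
wrist_force: [-0.4, -6.8, -3.5]
width: 0.415
gripper_force: 29.8
```

Emit:
{"op": "step_arm", "data": {
  "series": [
    [-0.4,[0,0,0],[0,0,0]],
    [-0.4,[0,0,0],[0,0,0]],
    [-0.4,[0,0,0],[0,0,0]],
    [-0.4,[0,0,0],[0,0,0]],
    [-0.4,[0,0,0],[0,0,0]],
    [-0.4,[0,0,0],[0,0,0]]
  ]
}}

```text
t: 10.6
position: [0.4785, -0.146, 0.0251]
ee_rot: [[-0.044, 0.999, -0.0], [0.999, 0.044, 0.0], [0.0, -0.0, -1.0]]
wrist_force: [0.1, -0.7, -0.9]
width: 0.698
gripper_force: 0.0
```

Emit:
{"op": "step_arm", "data": {
  "series": [
    [-0.4,[0,0,-0.3],[0,0,0]],
    [-0.4,[0,0,-0.7],[0,0,0]],
    [-0.4,[0,0,-1],[0,0,0]],
    [-0.4,[0,0,-1],[0,0,0]],
    [-0.4,[0,0,-1],[0,0,0]]
  ]
}}

```text
t: 11.02
position: [0.4802, -0.1469, 0.1069]
ee_rot: [[-0.044, 0.999, 0.004], [0.999, 0.044, -0.002], [-0.002, 0.004, -1.0]]
wrist_force: [0.2, 0.6, -0.4]
width: 0.702
gripper_force: 0.0
```

Run:
```python
from h import *
f=env.grab_frame('top'); g=env.grab_frame('side')
a=cv2.resize(f['img'][130:220,220:320],None,fx=4,fy=4,interpolation=cv2.INTER_CUBIC)[:,:,::-1]
b=cv2.resize(g['img'][165:255,200:300],None,fx=4,fy=4,interpolation=cv2.INTER_CUBIC)[:,:,::-1]
cv2.imwrite('pics/z4.png',np.hstack([a,b]))
```

```text
(no output)
```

View pics/z4.png

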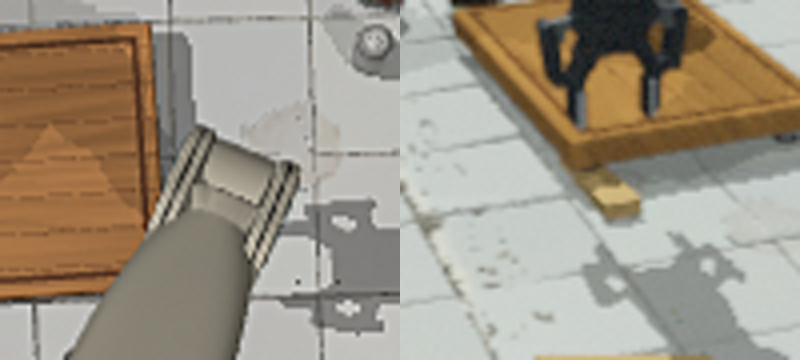

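The wedge sits under the corner with its butt sticking out on the right, and the block looks level and unmoved. Next I'll check it's tight with a gentle push on the butt, using closed fingers.

Emit:
{"op": "step_arm", "data": {
  "series": [
    [1,[-0.4,0,0],[0,0,0]],
    [1,[-0.85,0,0],[0,0,0]],
    [1,[-0.85,0,0],[0,0,0]],
    [1,[-0.85,0,0],[0,0,0]],
    [1,[-0.85,0,0],[0,0,0]],
    [1,[-0.85,0,0],[0,0,0]],
    [1,[-0.85,0,0],[0,0,0]],
    [1,[-0.85,0,0.4],[0,0,0]],
    [1,[-0.85,0,0.8],[0,0,0]],
    [1,[-0.85,0,0.92],[0,0,0]],
    [1,[-0.85,0,0.92],[0,0,0]],
    [1,[-0.85,0,0.92],[0,0,0]],
    [1,[-0.85,0,0.92],[0,0,0]]
  ]
}}

```text
t: 12.2
position: [0.4827, -0.2146, 0.0329]
ee_rot: [[-0.044, 0.999, 0.002], [0.999, 0.044, -0.001], [-0.001, 0.002, -1.0]]
wrist_force: [0.3, 0.1, 1.0]
width: -0.003
gripper_force: 0.0
```

Emit:
{"op": "step_arm", "data": {
  "series": [
    [1,[0.1,0,0.02],[0,0,0]],
    [1,[0.15,0,0.02],[0,0,0]],
    [1,[0.15,0,0.02],[0,0,0]],
    [1,[0.15,0,0.02],[0,0,0]]
  ]
}}

```text
t: 12.53
position: [0.4814, -0.202, 0.0306]
ee_rot: [[-0.044, 0.999, 0.001], [0.999, 0.044, -0.001], [-0.001, 0.001, -1.0]]
wrist_force: [0.4, 0.8, 0.3]
width: 0.003
gripper_force: 0.0
```

Run:
```python
from h import *
g=env.grab_frame('side')
cv2.imwrite('pics/z5.png',cv2.resize(g['img'][165:240,210:310],None,fx=6,fy=6,interpolation=cv2.INTER_CUBIC)[:,:,::-1])
```

```text
(no output)
```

View pics/z5.png

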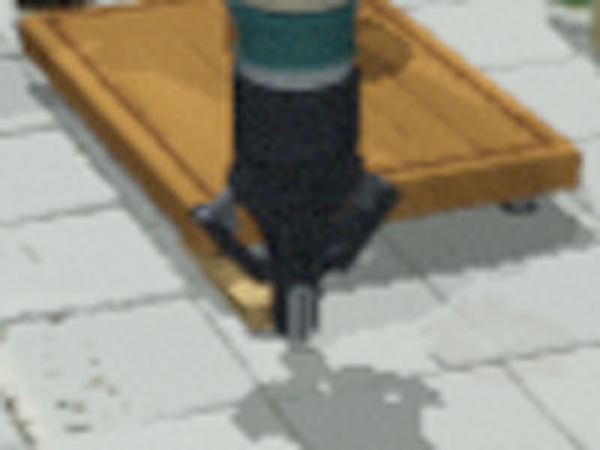

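The closed fingers, at (298,325), are just behind the butt at (260,310). I'll advance slowly until they touch it.

Emit:
{"op": "step_arm", "data": {
  "series": [
    [1,[0.04,0,0],[0,0,0]],
    [1,[0.08,0,0],[0,0,0]],
    [1,[0.08,0,0],[0,0,0]],
    [1,[0.08,0,0],[0,0,0]]
  ]
}}

```text
t: 12.92
position: [0.4807, -0.1956, 0.0298]
ee_rot: [[-0.044, 0.999, -0.0], [0.999, 0.044, 0.0], [0.0, -0.0, -1.0]]
wrist_force: [0.5, -0.6, -0.8]
width: -0.004
gripper_force: 0.0
```

Emit:
{"op": "step_arm", "data": {
  "series": [
    [1,[0.03,0,0],[0,0,0]],
    [1,[0.03,0,0],[0,0,0]],
    [1,[0.03,0,0],[0,0,0]]
  ]
}}

```text
t: 13.17
position: [0.4806, -0.1934, 0.0298]
ee_rot: [[-0.044, 0.999, -0.0], [0.999, 0.044, 0.0], [0.0, -0.0, -1.0]]
wrist_force: [-0.2, 0.6, 0.6]
width: -0.003
gripper_force: 0.0
```

Emit:
{"op": "step_arm", "data": {
  "series": [
    [1,[0.03,0,0],[0,0,0]],
    [1,[0.03,0,0],[0,0,0]],
    [1,[0.03,0,0],[0,0,0]]
  ]
}}

```text
t: 13.42
position: [0.4805, -0.191, 0.0299]
ee_rot: [[-0.044, 0.999, -0.0], [0.999, 0.044, 0.0], [0.0, -0.0, -1.0]]
wrist_force: [0.1, -0.9, -0.2]
width: 0.002
gripper_force: 0.0
```

Emit:
{"op": "step_arm", "data": {
  "series": [
    [1,[0.03,0,0],[0,0,0]],
    [1,[0.03,0,0],[0,0,0]],
    [1,[0.03,0,0],[0,0,0]]
  ]
}}

```text
t: 13.67
position: [0.4804, -0.1885, 0.0299]
ee_rot: [[-0.044, 0.999, -0.0], [0.999, 0.044, 0.0], [0.0, -0.0, -1.0]]
wrist_force: [-1.1, -0.3, 0.5]
width: -0.0
gripper_force: 0.0
```

Emit:
{"op": "step_arm", "data": {
  "series": [
    [1,[0.025,0,0],[0,0,0]],
    [1,[0.025,0,0],[0,0,0]],
    [1,[0.025,0,0],[0,0,0]]
  ]
}}

```text
t: 13.92
position: [0.4803, -0.1866, 0.0299]
ee_rot: [[-0.044, 0.999, -0.0], [0.999, 0.044, 0.0], [0.0, -0.0, -1.0]]
wrist_force: [1.0, -0.3, -0.0]
width: -0.0
gripper_force: 0.0
```

Emit:
{"op": "step_arm", "data": {
  "series": [
    [1,[0.025,0,0],[0,0,0]],
    [1,[0.025,0,0],[0,0,0]],
    [1,[0.025,0,0],[0,0,0]]
  ]
}}

```text
t: 14.17
position: [0.4804, -0.1849, 0.03]
ee_rot: [[-0.044, 0.999, 0.0], [0.999, 0.044, -0.001], [-0.001, 0.0, -1.0]]
wrist_force: [-0.1, -1.4, -0.5]
width: 0.0
gripper_force: 0.6
```

Contact has begun.

Emit:
{"op": "step_arm", "data": {
  "series": [
    [1,[0.015,0,0],[0,0,0]],
    [1,[0.015,0,0],[0,0,0]],
    [1,[0.015,0,0],[0,0,0]]
  ]
}}

```text
t: 14.42
position: [0.4806, -0.1847, 0.0301]
ee_rot: [[-0.043, 0.999, 0.0], [0.999, 0.043, -0.003], [-0.003, 0.0, -1.0]]
wrist_force: [-0.3, -5.5, -1.5]
width: -0.001
gripper_force: 2.6
```

Emit:
{"op": "step_arm", "data": {
  "series": [
    [1,[0.01,0,0],[0,0,0]],
    [1,[0.01,0,0],[0,0,0]],
    [1,[0.01,0,0],[0,0,0]]
  ]
}}

```text
t: 14.67
position: [0.4808, -0.1845, 0.0302]
ee_rot: [[-0.043, 0.999, 0.001], [0.999, 0.043, -0.004], [-0.004, 0.0, -1.0]]
wrist_force: [-0.4, -5.7, -1.8]
width: 0.002
gripper_force: 3.3
```

Emit:
{"op": "step_arm", "data": {
  "series": [
    [1,[0.012,0,0],[0,0,0]],
    [1,[0.012,0,0],[0,0,0]],
    [1,[0.012,0,0],[0,0,0]]
  ]
}}

```text
t: 14.92
position: [0.481, -0.1843, 0.0303]
ee_rot: [[-0.042, 0.999, 0.001], [0.999, 0.042, -0.006], [-0.006, 0.001, -1.0]]
wrist_force: [-0.6, -8.4, -2.7]
width: 0.001
gripper_force: 4.2
```

It holds still at about 8.5 N, so it's tight. Now back off, rise, and go over the foot.

Emit:
{"op": "step_arm", "data": {
  "series": [
    [1,[-0.15,0,0],[0,0,0]],
    [1,[-0.25,0,0],[0,0,0]],
    [1,[-0.25,0,0],[0,0,0]],
    [1,[-0.25,0,-0.5],[0,0,0]],
    [1,[-0.25,0,-1],[0,0,0]],
    [1,[-0.25,0,-1],[0,0,0]],
    [1,[-0.25,0,-1],[0,0,0]]
  ]
}}

```text
t: 15.5
position: [0.4833, -0.2027, 0.1127]
ee_rot: [[-0.044, 0.999, 0.006], [0.999, 0.044, -0.002], [-0.002, 0.006, -1.0]]
wrist_force: [-0.4, -1.5, -0.8]
width: -0.001
gripper_force: 0.0
```

Emit:
{"op": "step_arm", "data": {
  "series": [
    [1,[0.4,0,0],[0,0,0]],
    [1,[0.84,0,0],[0,0,0]],
    [1,[0.84,0,0],[0,0,0]],
    [1,[0.84,0,0],[0,0,0]]
  ]
}}

```text
t: 15.83
position: [0.4762, -0.1323, 0.1082]
ee_rot: [[-0.047, 0.999, -0.004], [0.999, 0.047, 0.002], [0.002, -0.004, -1.0]]
wrist_force: [1.3, 0.2, 0.3]
width: -0.003
gripper_force: 0.0
```

Emit:
{"op": "step_arm", "data": {
  "series": [
    [1,[0.4,0,0],[0,0,0]],
    [1,[0.82,0,0],[0,0,0]],
    [1,[0.82,0,0],[0,0,0]],
    [1,[0.82,0,0],[0,0,0]]
  ]
}}

```text
t: 16.17
position: [0.4745, -0.0683, 0.1089]
ee_rot: [[-0.046, 0.999, -0.002], [0.999, 0.046, 0.0], [0.0, -0.002, -1.0]]
wrist_force: [-0.1, -1.2, 0.2]
width: -0.003
gripper_force: 0.0
```

Emit:
{"op": "step_arm", "data": {
  "series": [
    [1,[-0.02,0.04,0.15],[0,0,0]],
    [1,[-0.02,0.04,0.35],[0,0,0]],
    [1,[-0.02,0.04,0.35],[0,0,0]],
    [1,[-0.02,0.04,0.35],[0,0,0]],
    [1,[-0.02,0.04,0.35],[0,0,0]]
  ]
}}

```text
t: 16.58
position: [0.4786, -0.0714, 0.082]
ee_rot: [[-0.042, 0.999, -0.0], [0.999, 0.042, -0.0], [-0.0, -0.0, -1.0]]
wrist_force: [0.4, 0.5, 0.2]
width: 0.0
gripper_force: 0.0
```

Emit:
{"op": "step_arm", "data": {
  "series": [
    [1,[0,0,0.035],[0,0,0]],
    [1,[0,0,0.035],[0,0,0]],
    [1,[0,0,0.035],[0,0,0]]
  ]
}}

```text
t: 16.83
position: [0.4788, -0.0707, 0.0795]
ee_rot: [[-0.044, 0.999, 0.001], [0.999, 0.044, -0.0], [-0.0, 0.001, -1.0]]
wrist_force: [-0.6, 0.3, -0.7]
width: -0.002
gripper_force: 0.0
```

Emit:
{"op": "step_arm", "data": {
  "series": [
    [1,[0,0,0.04],[0,0,0]],
    [1,[0,0,0.04],[0,0,0]],
    [1,[0,0,0.04],[0,0,0]]
  ]
}}

```text
t: 17.08
position: [0.4783, -0.0704, 0.0758]
ee_rot: [[-0.044, 0.999, -0.0], [0.999, 0.044, 0.0], [0.0, -0.0, -1.0]]
wrist_force: [0.6, 0.7, -0.3]
width: 0.003
gripper_force: 0.0
```

Emit:
{"op": "step_arm", "data": {
  "series": [
    [1,[0,0,0.015],[0,0,0]],
    [1,[0,0,0.015],[0,0,0]],
    [1,[0,0,0.015],[0,0,0]]
  ]
}}

```text
t: 17.33
position: [0.4787, -0.0705, 0.0751]
ee_rot: [[-0.044, 0.999, 0.0], [0.999, 0.044, -0.0], [-0.0, 0.0, -1.0]]
wrist_force: [-1.6, 1.3, 3.7]
width: -0.0
gripper_force: 1.9
```

Emit:
{"op": "step_arm", "data": {
  "series": [
    [1,[0,0,0.01],[0,0,0]],
    [1,[0,0,0.01],[0,0,0]],
    [1,[0,0,0.01],[0,0,0]]
  ]
}}

```text
t: 17.58
position: [0.4787, -0.0705, 0.075]
ee_rot: [[-0.044, 0.999, 0.0], [0.999, 0.044, -0.0], [-0.0, 0.0, -1.0]]
wrist_force: [-2.1, 1.9, 10.1]
width: -0.005
gripper_force: 5.1
```

Emit:
{"op": "step_arm", "data": {
  "series": [
    [1,[0,0,0.002],[0,0,0]],
    [1,[0,0,0.002],[0,0,0]],
    [1,[0,0,0.002],[0,0,0]],
    [1,[0,0,0.002],[0,0,0]],
    [1,[0,0,0.002],[0,0,0]],
    [1,[0,0,0.002],[0,0,0]],
    [1,[0,0,0.002],[0,0,0]],
    [1,[0,0,0.002],[0,0,0]]
  ]
}}

```text
t: 18.25
position: [0.4787, -0.0705, 0.075]
ee_rot: [[-0.044, 0.999, 0.0], [0.999, 0.044, -0.0], [-0.0, 0.0, -1.0]]
wrist_force: [-3.6, 2.0, 11.2]
width: 0.002
gripper_force: 5.6
```

Emit:
{"op": "step_arm", "data": {
  "series": [
    [1,[0,0,-0.1],[0,0,0]],
    [1,[0,0,-0.5],[0,0,0]],
    [1,[0,0,-1],[0,0,0]],
    [1,[0,0,-1],[0,0,0]],
    [1,[0,0,-1],[0,0,0]]
  ]
}}

```text
t: 18.67
position: [0.4811, -0.0712, 0.1566]
ee_rot: [[-0.044, 0.999, 0.007], [0.999, 0.044, -0.002], [-0.002, 0.007, -1.0]]
wrist_force: [-0.1, -0.6, -0.6]
width: -0.001
gripper_force: 0.0
```

Emit:
{"op": "step_arm", "data": {
  "series": [
    [1,[-0.4,0,-0.5],[0,0,0]],
    [1,[-0.8,0,-0.5],[0,0,0]],
    [1,[-1,0,-0.5],[0,0,0]],
    [1,[-1,0,-0.5],[0,0,0]],
    [1,[-1,0,-0.5],[0,0,0]]
  ]
}}

```text
t: 19.08
position: [0.4811, -0.1506, 0.1924]
ee_rot: [[-0.042, 0.999, -0.002], [0.999, 0.042, 0.001], [0.002, -0.002, -1.0]]
wrist_force: [-0.1, -0.3, -0.8]
width: 0.001
gripper_force: 0.0
```

Run:
```python
from h import *
f=env.grab_frame('top'); g=env.grab_frame('side')
a=cv2.resize(f['img'][125:215,150:350],None,fx=3.5,fy=3.5)[:,:,::-1]
b=cv2.resize(g['img'][155:235,190:330],None,fx=3.5,fy=3.5)[:,:,::-1]
c=np.zeros((600,700,3),np.uint8);c[:315]=a;c[318:598,:490]=b
cv2.imwrite('pics/z6.png',c)
```

```text
(no output)
```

View pics/z6.png

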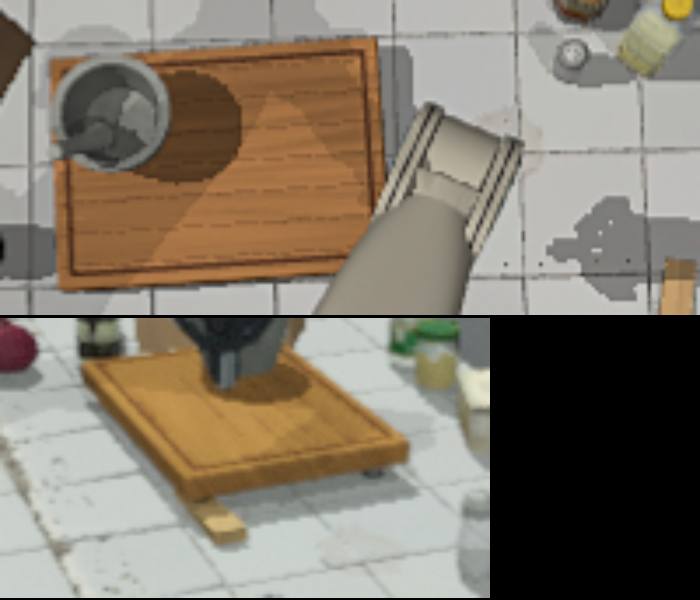

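The wedge is in place with its butt at (225,520). The block corners (376,38) and (62,290) match the first picture, and the objects visible around it haven't moved. Handing in.

```bash
python3 -c "
from cell import env
print(env.finish_job())"
```

```text
the job is handed in; nothing more can be done
None
```

I jammed the wedge under the seized foot with a push of about 7 N. A second push of about 8.5 N on its butt barely moved it. The block held firm under about 11 N pressed down over the foot and looked unmoved, and I handed the job in at about 19 s with the wedge left in place.

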